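Bring the clamp screw down on the mould insert and lock it with its lever jam nut

TASK

A steel mould insert lies in the nest of the blue clamp. Turn the clamp screw down by its tommy bar until its brass foot just bears on the insert, lightly, then run the jam nut down by its lever against the disc springs on the bushing and nip it up firmly, so that the setting is locked. Do not crush the insert or overtighten the nut, and leave the other things on the table where they lie.

Things in the scene. Friction and masses are not known exactly. Their poses are not given: they have to be found in the camera images.
- insert_clamp: blue cast clamp fixed to the table: base plate 132x100x14 mm (x = -49 to +83 mm), column at the back, arm with its upper face 74 mm above the table; no part of the casting is higher, so bar and lever swing freely all round above it. Origin on the table, straight below the screw's axis; x points from the axis to the column, z up.
- bushing: fixed threaded steel bushing in the clamp's arm, 35 mm in diameter, with a 44 mm flange up to 79 mm height. On it lie two dark disc springs, 37 mm in diameter, the jam nut's seat; their worn height was never measured: the seat is 92.8 to 95.2 mm above the table. Origin: on the table, below the screw's axis.
- set_screw: upright screw, right-handed: clockwise from above it goes down, 0.955 mm a radian. Origin: centre of its brass foot's underside, z up. At the start the foot hangs 0.8 to 1.9 mm above the insert. It turns against 0.05 N m of drag, stays where left and carries the nut round with it. Foot on the insert: each newton adds 0.005 to 0.007 N m, felt only while it turns; about 70 N more a radian. 15 to 35 N is right.
- bar_end (a point): centre of one ball end (12 mm) of the tommy bar through the set screw's head, at 42 mm from the axis on the screw's x axis, 99 mm above its origin; a like end lies opposite. The bar is 8 mm thick, the head 23 mm in diameter and its top 9 mm above the bar's centre. Pushed round with closed fingers 34 mm from the axis it takes about 2 N while free, 7 N when the foot bears rightly.
- jam_nut: hexagon nut on the screw, 36 mm across flats, 14 mm high, with a lever along its y axis. Origin: centre of its underside, z up. Clockwise from above runs it down, 0.955 mm a radian, 0.035 N m of drag; it does not turn the screw. 1 to 4.7 mm above its seat once the foot bears on the insert. Seated: about 120 N more a radian, each newton 0.010 to 0.014 N m, felt only while it turns. It stays where left.
- lever_ball (a point): centre of the black ball (19 mm) at the end of the nut's lever, 105 mm from the axis, 7.8 mm above the nut's underside; the lever is a steel rod 9 mm thick, its centre 22 mm or more below the bar's. Pushed 75 mm from the axis it takes under 2 N while the nut runs free; firm is 10 N there (some 55 N on the seat). The nut then relieves the foot by a sixth of its seat force.
- mould_insert_1: grey steel mould insert under the screw, 34x62 mm, upper face 15 mm above its origin (centre of its underside), two small locating pins higher; it lies in the clamp's nest on the base plate, 14 mm above the table, with about 1 mm of play.
- mould_insert_2: bystander: the spare mould insert, 34x62x20 mm; origin: centre of its underside
- screwdriver_1: bystander: screwdriver with red handle, 25x190x23 mm
- file: bystander: file with wooden handle, 24x245x24 mm
- brass_drift: bystander: brass rod, 15x126x13 mm
- pliers: bystander: blue-handled pliers, 52x200x12 mm
- hex_key_1: bystander: black hex key, 33x93x6 mm
- mould_bar: bystander: dark clamp bar with two pins, 26x116x26 mm

How it is judged:
By the outcome, as a careful person would: the job done as asked, in the order asked, and still so for the second after the job is handed in, with the robot touching nothing.
It also fails if it takes over 61 s, if anything falls off the work surface, if the arm or the gripper's body presses on something with over 40 N, if the wrist force passes 120 N, or if a joint passes its speed limit or range.

ROBOT

A 6-joint arm with a two-finger parallel gripper is mounted at the origin on a cart in front of the work surface, level with it; the furniture and walls round the work are solid. World frame = base frame: x ahead of the robot, y to its left, z up, the work surface at z = 0. Lengths are in m, angles in degrees, forces in N, time in s.
With the tool pointing down it reaches from about 0.25 to 0.725 m from the base axis. Payload 9.7 kg.
Tool frame: the origin (TCP) lies midway between the tips of the shut fingers; the grasp point (between the pads) lies bot.hold_point_z behind it (bot.hold_point_z is the distance from the TCP to the grasp point, in m); z points along the fingers, y is the line along which they close (so a half turn about z gives the same grasp; the last joint's range is limited). The gripper opens to 85 mm and grips with 20 to 120 N. Pads are 22 mm wide; open, the fingers measure 114 mm over their backs; the gripper's body (76 mm by 85 mm) begins 54 mm behind the grasp point. The pads swing forward as they close: fully open they stand 13 mm farther back than shut.
Start: joints at [-69.844, 4.979, 10.078, 95.1, 0, 90], TCP at [0.19, -0.516, 0.199] pointing down, gripper open.
Joint ranges: [-179.16, 179.16], [-48.56, 103.87], [-65.8, 70.77], [-126.05, 130.52], [-82.76, 87.17], [-180, 180]. Speed limits (degrees/s): [127.2, 127.2, 147.25, 180, 180, 180].

INTERFACE

Orientations are given as [roll, pitch, yaw] about the fixed x, y, z axes, in that order (R = Rz(yaw) Ry(pitch) Rx(roll)).
In Python, from workcell import bot, camera, camera_model, ticket gives the robot as it stands.
- The arm moves only by the tool send_rows, never from a script. Its argument "targets" is text: rows parted by semicolons, each of 5 numbers parted by spaces: the shift along the tool's x, y, z in mm, then the turn about the tool's z in degrees, then the closure in counts, from 0 (fully open) to 255 (shut). A call has 1 to 20 rows; each row is the pose to reach, as a shift and turn from the pose commanded when the call began, along the tool's axes at that moment; what a row does not reach only later rows make up. A row lasts 1/8 s, in which the tool goes at most 62.5 mm and 10.7 degrees, less where a joint would pass 70% of its speed; a pose out of reach is approached as far as the arm can. A call with a gripper value outside its range is refused whole. The fingers move at their own pace and stop on an object; "newtons" is the grip in N (left out, the last holds). Time passes only in rows, so rows that repeat a pose let the fingers close. It gives the time, the measured TCP pose, the force, the opening and the grip force at its end, in the units of the state.
- bot.get_obs(): the state, without advancing time (a new reading comes with each control period).
- camera(name): name is "scene" or "top" or "wrist"; returns the picture (400x640x3 uint8, blue, green, red); there is no depth.
- camera_model(name): a dict with "K" (3x3 intrinsics, pixels), "pose" (4x4, takes a point from camera to world coordinates); the wrist camera has in their place "T_tool_cam" (4x4, takes a point from camera to tool coordinates, whose origin is the TCP and whose axes are the flange's). Camera axes: x right, y down, z forward; pixel columns grow to the right and rows downward; lengths in m; the calibration is good to about 2 mm. A picture is of the moment at which its call begins: read the wrist's pose just before it. camera_model takes no time and is no camera call.
- ticket.job_done(): hands the job in; it is judged then, once.
The state is a dict: "time": time; "q": joint angles; "qd": joint speeds; "joint_efforts": joint torques, N m; "ee_pos": TCP position; "tcp_rot": TCP orientation; "wrist_force": force on the tool from outside, world axes, zero at the start; "torque": the same for the moment, N m; "opening": finger opening in m; "grasp_force": force on a finger pad.
Only numpy, scipy, OpenCV 4.12 (cv2) and the standard library are available. Lean on these libraries where they do the work, as an engineer would, in place of code of your own. Each camera call takes 0.05 s, during which the arm holds its last target. There are 200 camera calls.

## Working session

There is one attempt and no reset: what is moved stays moved. The work goes in short steps, Python scripts to look and compute and a tool call to move; the robot and the scene stay as the last step left them, time stands still between calls to the robot, and variables do not carry over. Pictures are saved under pics/ and viewed, at most 10 in all, crops included, and the job is handed in when it is done.

Besides the shell and the picture viewer there is one more tool, called after ">>>" as a command line: name --argument value ..., lists and objects as JSON in quotes. send_rows: Moves the arm, as the interface text tells. Its arguments: {"type":"object","properties":{"targets":{"type":"string"},"newtons":{"type":"number"}},"required":["targets"]}

```bash
mkdir -p pics; python3 - <<'E'
from workcell import bot,camera,camera_model
import cv2,numpy as np
o=bot.get_obs();print({k:np.round(v,4).tolist() for k,v in o.items()},bot.hold_point_z)
for n in("scene","top"):
    im=camera(n);cv2.imwrite(f"pics/{n}0.png",im);m=camera_model(n);print(n,np.round(m["K"],1).tolist(),np.round(m["pose"],4).tolist())
print(np.round(camera_model("wrist")["T_tool_cam"],4).tolist())
E
```

```text
{'time': 0.0, 'q': [-69.8452, 5.0115, 10.0343, 95.1005, -0.0012, 90.0001], 'qd': [0.1113, -0.0796, 0.0661, 0.0294, -0.0733, -0.0544], 'joint_efforts': [0.0017, -52.0389, 46.481, 0.0162, 0.0002, 0.0], 'ee_pos': [0.1894, -0.5161, 0.1983], 'tcp_rot': [-179.9223, 0.0012, 20.1546], 'wrist_force': [-0.0855, 0.2833, 0.5167], 'torque': [-0.0216, -0.0027, 0.0041], 'grasp_force': 0.0, 'opening': 0.0855} 0.0187
scene [[500.4, 0.0, 317.6], [0.0, 500.4, 202.5], [0.0, 0.0, 1.0]] [[0.6422, -0.2829, 0.7124, -0.2436], [-0.7663, -0.2588, 0.588, -0.7205], [0.0181, -0.9236, -0.383, 0.5684], [0.0, 0.0, 0.0, 1.0]]
top [[393.0, 0.0, 321.8], [0.0, 393.0, 202.9], [0.0, 0.0, 1.0]] [[-0.0002, -0.9851, 0.1721, 0.4016], [-1.0, -0.0003, -0.0031, -0.012], [0.0031, -0.1721, -0.9851, 1.0239], [0.0, 0.0, 0.0, 1.0]]
[[-0.0009, -0.9606, -0.2778, 0.0688], [1.0, -0.0009, 0.0001, 0.0008], [-0.0004, -0.2778, 0.9606, -0.1745], [0.0, 0.0, 0.0, 1.0]]
```

View pics/top0.png

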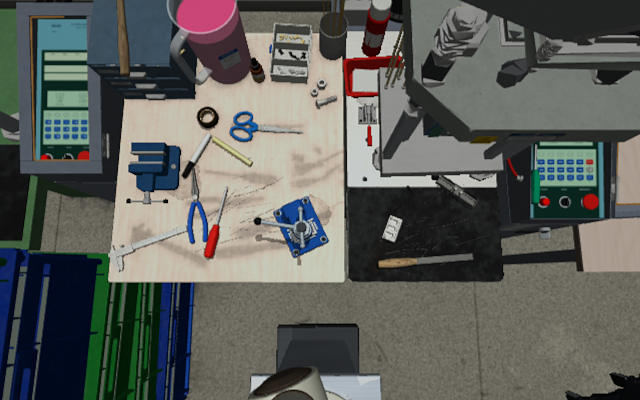

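View pics/scene0.png

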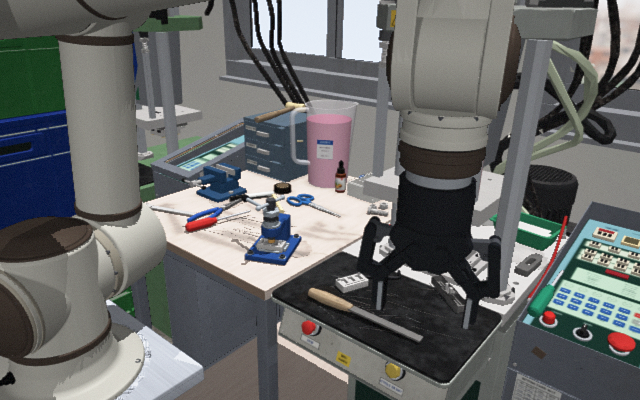

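The top view shows the blue clamp near (302,228) and the black lever ball near (257,221). I'll zoom in on the clamp in both views.

```bash
cat > h.py <<'E'
import numpy as np
from workcell import bot,camera,camera_model
def ray(n,u,v):
    m=camera_model(n);P=np.array(m["pose"]);d=P[:3,:3]@np.linalg.inv(m["K"])@[u,v,1];return P[:3,3],d
def onz(n,u,v,z):
    c,d=ray(n,u,v);return c+d*(z-c[2])/d[2]
def proj(n,p):
    m=camera_model(n);P=np.array(m["pose"]);q=P[:3,:3].T@(np.array(p)-P[:3,3]);q=np.array(m["K"])@q;return q[:2]/q[2]
def two(u1,v1,u2,v2):
    A=[];b=[]
    for n,u,v in(("top",u1,v1),("scene",u2,v2)):
        c,d=ray(n,u,v);d=d/np.linalg.norm(d);M=np.eye(3)-np.outer(d,d);A.append(M);b.append(M@c)
    return np.linalg.lstsq(np.vstack(A),np.hstack(b),rcond=None)[0]
E
python3 - <<'E'
import cv2,numpy as np
from h import *
a=cv2.imread("pics/top0.png")[180:270,240:340];b=cv2.imread("pics/scene0.png")[185:275,230:320]
a=cv2.resize(a,None,fx=4,fy=4,interpolation=cv2.INTER_CUBIC)
b=cv2.resize(b,(360,360),interpolation=cv2.INTER_CUBIC)
cv2.imwrite("pics/crop0.png",np.hstack([a,b]))
print(onz("top",302,228,.09),onz("top",257,221,.1))
E
```

```text
[0.50400389 0.0321954  0.09      ] [0.51952259 0.13833793 0.1       ]
```

View pics/crop0.png

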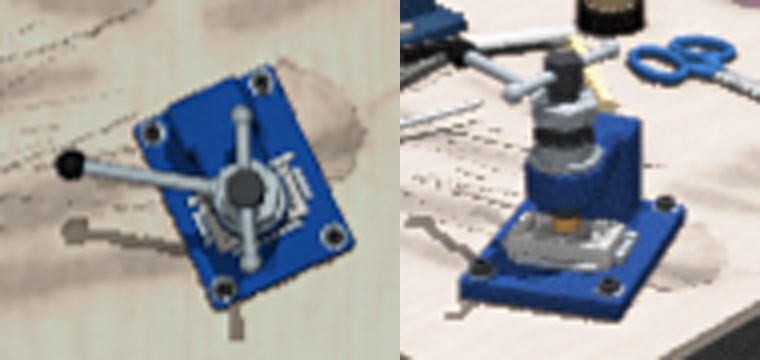

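The crop shows the bar ends at top px (300.8,208.3) and (302.5,245.5) and the lever ball at (257.5,221). In the scene view the bar ends are at (258.3,208) and (283,197) and the ball is at (245,197.5).

```bash
python3 - <<'E'
from h import *
np.set_printoptions(precision=4,suppress=True)
a=onz("top",300.75,208.25,.1293);b=onz("top",302.5,245.5,.1293)
print("bar",a,b,(a+b)/2,np.linalg.norm(a-b),np.degrees(np.arctan2(*(a-b)[1::-1])))
print("head",onz("top",301.25,227,.138))
# far end (top) vs scene
print("two",two(300.75,208.25,283,197),two(302.5,245.5,258.25,208))
l=onz("top",257.5,221,.106);print("ball",l,two(257.5,221,245,197.5),np.linalg.norm(l[:2]-((a+b)/2)[:2]))
cx=(a+b)[:2]/2;print(np.degrees(np.arctan2(*(l[:2]-cx)[::-1])))
E
```

```text
bar [0.5454 0.0336 0.1293] [0.4599 0.0289 0.1293] [0.5026 0.0312 0.1293] 0.08568085428383627 3.1703788349130986
head [0.501  0.0316 0.138 ]
two [0.5446 0.0343 0.1296] [0.4594 0.0292 0.1299]
ball [0.5188 0.1362 0.106 ] [0.5176 0.1365 0.1084] 0.10618640642424802
81.26230887749666
```

Both views agree: the bar is at z≈0.1295 with a span of 85 mm, and the lever radius is 105 mm. The axis is at about (0.502, 0.031). I'll straddle the head with half-open fingers and turn the bar with the wrist as a couple, starting with the travel and the unwinding of joint 6.

```bash
cat >> h.py <<'E'
def shift(p,yaw,t):  # world target t(xyz) from pose p,yaw (tool down) -> tool mm
    d=(np.array(t)-p)*1000;c,s=np.cos(np.radians(yaw)),np.sin(np.radians(yaw))
    return [round(float(x),1) for x in (c*d[0]+s*d[1], s*d[0]-c*d[1], -d[2])]
E
python3 - <<'E'
from h import *
for t in [(.24,-.36,.22),(.36,-.16,.22),(.502,.031,.2)]: print(shift([.19,-.516,.199],20.15,t))
E
```

```text
[100.7, -129.2, -21.0]
[282.2, -275.6, -21.0]
[481.3, -406.0, -1.0]
```

>>> send_rows --targets "30 -40 -10 -10 75; 65 -85 -20 -20 75; 100 -129 -21 -30 75; 145 -165 -21 -40 75; 190 -202 -21 -50 75; 236 -239 -21 -60 75; 282 -276 -21 -70 75; 322 -302 -21 -80 75; 362 -328 -15 -90 75; 402 -354 -10 -100 75; 442 -380 -5 -110 75; 465 -395 -3 -120 75; 481 -406 -1 -130 75; 481 -406 -1 -140 75; 481 -406 -1 -150 75; 481 -406 -1 -150 75"

```text
time: 2.1
ee_pos: [0.501, 0.0306, 0.1996]
tcp_rot: [-180.0, -0.0, 170.1]
wrist_force: [-0.2, -0.5, -0.7]
opening: 0.0602
grasp_force: 0.0
```

```bash
python3 - <<'E'
import cv2
from h import *
from scipy.spatial.transform import Rotation as R
o=bot.get_obs();im=camera("wrist");cv2.imwrite("pics/w1.png",im)
T=np.eye(4);T[:3,:3]=R.from_euler("xyz",o["tcp_rot"],degrees=True).as_matrix();T[:3,3]=o["ee_pos"]
np.save("w1.npy",T);print(o["q"],o["torque"])
m=camera_model("wrist");print(np.round(m["K"],1).tolist())
E
```

```text
[ 3.49539081e+00 -1.55006510e+00  3.46074359e+00  9.50507487e+01
  1.22656566e-03  1.34004962e+01] [ 0.09025542  0.00160066 -0.04890042]
[[331.7, 0.0, 319.0], [0.0, 331.7, 197.6], [0.0, 0.0, 1.0]]
```

View pics/w1.png

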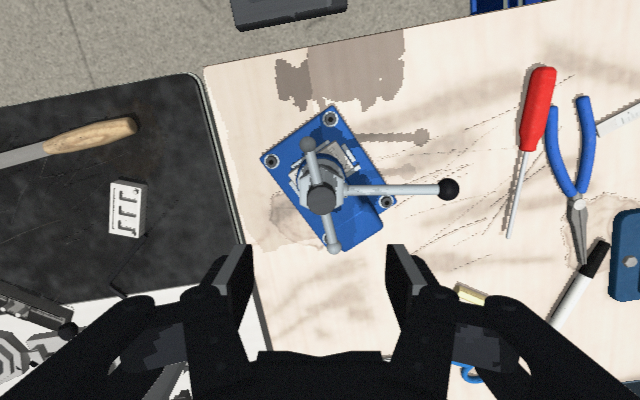

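The wrist view has the head at (321,197), the bar ends at (307,145) and (334,249) and the lever ball at (448,189). The fingers are clear on both sides.

```bash
python3 - <<'E'
from h import *
m=camera_model("wrist");P=np.load("w1.npy")@np.array(m["T_tool_cam"]);Ki=np.linalg.inv(m["K"])
def w(u,v,z):
    d=P[:3,:3]@Ki@[u,v,1];c=P[:3,3];return c+d*(z-c[2])/d[2]
a,b=w(307,145,.1293),w(334,249,.1293)
print(a,b,(a+b)/2,np.linalg.norm(a-b),w(321,196,.1383),w(448,189,.106))
print(np.degrees(np.arctan2(*((b-a)[1::-1]))))
l=w(448,189,.106)-(a+b)/2;print(np.hypot(*l[:2]),np.degrees(np.arctan2(l[1],l[0])))
E
```

```text
[0.45882242 0.02733857 0.1293    ] [0.54444864 0.03350826 0.1293    ] [0.50163553 0.03042342 0.1293    ] 0.0858482063322458 [0.49645238 0.03118972 0.1383    ] [0.51785395 0.13529711 0.106     ]
4.1212551901668055
0.10612034901074852 81.20901409367328
```

>>> send_rows --targets "0 0 0 -10 75; 0 0 0 -20 75; 0 0 0 -30 75; 0 0 0 -40 75; 0 0 0 -50 75; 0 0 0 -60 75; 0 0 0 -70 75; 0 0 0 -80 75; 0 0 0 -90 75; 0 0 0 -100 75; 0 0 0 -110 75; 0 0 0 -120 75; 0 0 0 -130 75; 0 0 0 -140 75; 0 0 0 -150 75; 0 0 0 -160 75; 0 0 30 -160 75; 0 0 60 -160 75; 0 0 86 -160 75; 0 0 86 -160 75"

```text
time: 4.65
ee_pos: [0.4999, 0.0304, 0.1123]
tcp_rot: [179.9, 0.2, -30.0]
wrist_force: [0.4, -0.2, -0.4]
opening: 0.06
grasp_force: 0.0
```

```bash
cat > s.py <<'E'
from h import *
np.set_printoptions(precision=3,suppress=True)
o=bot.get_obs()
p,F,M=[np.array(o[k]) for k in("ee_pos","wrist_force","torque")]
r=p-np.array([.502,.031,p[2]])
print(o["time"],p,"yaw",round(o["tcp_rot"][2],2),"F",F,"M",M,"q6",round(o["q"][5],1),"Maxis",M[2]+np.cross(r,F)[2])
E
python3 s.py
```

```text
4.65 [0.5   0.03  0.112] yaw -30.03 F [ 0.421 -0.204 -0.441] M [ 0.01   0.022 -0.021] q6 -146.5 Maxis -0.020381781272722943
```

>>> send_rows --targets "0 0 0 10 75; 0 0 0 20 75; 0 0 0 25 75; 0 0 0 28 75; 0 0 0 31 75; 0 0 0 34 75; 0 0 0 37 75; 0 0 0 40 75"

```text
time: 5.65
ee_pos: [0.5017, 0.0306, 0.1156]
tcp_rot: [-179.9, -0.0, -70.1]
wrist_force: [0.1, -0.4, 0.5]
opening: 0.0605
grasp_force: 0.0
```

```bash
python3 s.py; python3 - <<'E'
import cv2
from h import *
im=camera("wrist");im2=camera("top")[180:270,240:340]
cv2.imwrite("pics/a2.png",np.hstack([im[100:340,180:460],cv2.resize(im2,(267,240))]))
E
```

```text
5.65 [0.502 0.031 0.116] yaw -70.08 F [ 0.084 -0.381  0.544] M [ 0.058  0.028 -0.039] q6 -106.4 Maxis -0.03908728785573895
```

View pics/a2.png

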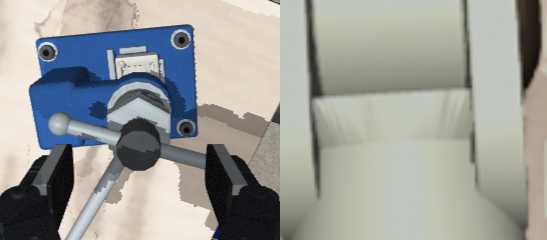

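The bar's left ball is at wrist px (240,222) and the head at (319,243). I'll work out the bar angle from these.

```bash
cat >> h.py <<'E'
from scipy.spatial.transform import Rotation as R
def wr(u,v,z):
    o=bot.get_obs();m=camera_model("wrist");Rt=R.from_euler("xyz",o["tcp_rot"],degrees=True).as_matrix()
    T=np.array(m["T_tool_cam"]);c=Rt@T[:3,3]+np.array(o["ee_pos"]);d=Rt@T[:3,:3]@np.linalg.inv(m["K"])@[u,v,1]
    return c+d*(z-c[2])/d[2]
def ang(p): return np.degrees(np.arctan2(p[1]-.031,p[0]-.502))
E
python3 - <<'E'
from h import *
e=wr(240,222,.1293);h=wr(319,243,.138);print(e,h,ang(e),np.hypot(e[0]-.502,e[1]-.031))
E
```

```text
[0.5424232  0.03282477 0.1293    ] [0.50146619 0.02629389 0.138     ] 2.5846755738896823 0.04046436873292191
```

>>> send_rows --targets "0 0 0 3 75; 0 0 0 6 75; 0 0 0 9 75; 0 0 0 12 75"

```text
time: 6.25
ee_pos: [0.5015, 0.0306, 0.115]
tcp_rot: [-179.9, -0.0, -82.0]
wrist_force: [-0.8, 0.1, 0.6]
opening: 0.0601
grasp_force: 0.0
```

```bash
python3 s.py; python3 - <<'E'
from h import *
for z in(.115,.12,.125): 
    p=wr(252,248,z); o=bot.get_obs(); print(shift(np.array(o["ee_pos"]),o["tcp_rot"][2],p))
E
```

```text
6.25 [0.501 0.031 0.115] yaw -81.95 F [-0.777  0.072  0.62 ] M [ 0.062 -0.02  -0.021] q6 -94.6 Maxis -0.021502503859429218
[-8.8, -37.0, -0.0]
[-6.5, -35.9, -5.0]
[-4.2, -34.7, -10.0]
```

```bash
python3 - <<'E'
import cv2
from h import *
im=camera("wrist");im2=camera("scene")[150:270,200:360]
cv2.imwrite("pics/a3.png",np.hstack([cv2.resize(im[190:340,200:440],(640,400)),np.zeros((400,1,3),np.uint8)]))
o=bot.get_obs();m=camera_model("wrist");T=np.linalg.inv(m["T_tool_cam"])
for p in [(.011,-.03,-.005),(-.011,-.03,-.005),(.011,-.03,-.04),(.011,.03,-.005)]:
    q=np.array(m["K"])@(T[:3,:3]@p+T[:3,3]);print(p,q[:2]/q[2], ((q[:2]/q[2])-[200,190])*2.667)
E
```

```text
(0.011, -0.03, -0.005) [260.96627747 218.33329747] [162.59706202  75.56490436]
(-0.011, -0.03, -0.005) [262.91009275 255.38226447] [167.78121736 174.37449933]
(0.011, -0.03, -0.04) [247.57861659 245.18207643] [126.89217045 147.17059784]
(0.011, 0.03, -0.005) [371.73133899 218.24975351] [458.00748109  75.34209262]
```

View pics/a3.png

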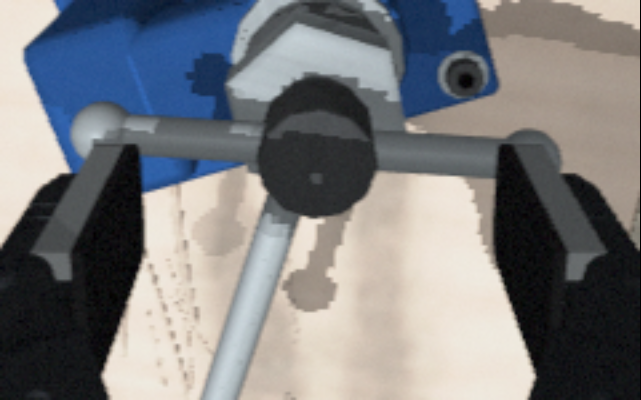

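The fingers overlap the bar in the image and no force is felt. The tip spacing of 134 px for 60 mm gives a depth of about 0.149 m, so the half-open tips sit about 28 mm behind the TCP and passed above the bar. I'll turn back to between bar and lever, go 24 mm lower and push again.

>>> send_rows --targets "0 0 0 -10 75; 0 0 0 -20 75; 0 0 0 -30 75; 0 0 0 -37 75; 0 0 0 -37 75; 0 0 6 -37 75; 0 0 12 -37 75; 0 0 18 -37 75; 0 0 24 -37 75; 0 0 24 -37 75"

```text
time: 7.6
ee_pos: [0.5008, 0.0306, 0.0893]
tcp_rot: [180.0, 0.0, -44.9]
wrist_force: [0.2, 0.2, 0.2]
opening: 0.0602
grasp_force: 0.0
```

```bash
python3 s.py
```

```text
7.6 [0.501 0.031 0.089] yaw -44.85 F [0.226 0.22  0.154] M [ 0.047 -0.016 -0.014] q6 -131.7 Maxis -0.013819419941704571
```

>>> send_rows --targets "0 0 0 4 75; 0 0 0 8 75; 0 0 0 12 75; 0 0 0 16 75; 0 0 0 20 75; 0 0 0 24 75; 0 0 0 28 75; 0 0 0 32 75"

```text
time: 8.6
ee_pos: [0.5012, 0.0309, 0.0902]
tcp_rot: [-180.0, 0.0, -77.0]
wrist_force: [0.8, 1.8, 0.3]
opening: 0.0605
grasp_force: 0.8
```

```bash
python3 s.py; python3 - <<'E'
import cv2
from h import *
im=camera("wrist")
cv2.imwrite("pics/a4.png",cv2.resize(im[160:340,180:460],(747,480)))
E
```

```text
8.6 [0.501 0.031 0.09 ] yaw -76.96 F [0.805 1.802 0.257] M [0.418 0.08  0.035] q6 -99.5 Maxis 0.03372892326728531
```

View pics/a4.png

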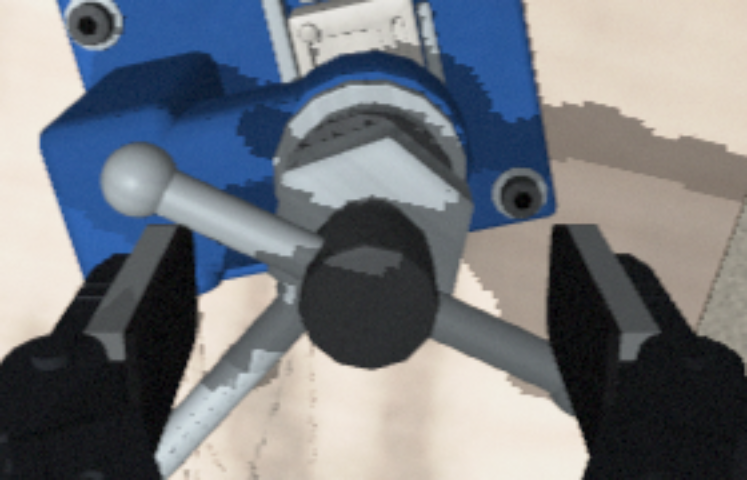

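The left finger now bears on the bar. The ball end is at wrist px (232,227) and the push is about 2 N, which matches the free drag.

```bash
python3 - <<'E'
from h import *
e=wr(231.8,227.5,.1293);print(e,ang(e),np.hypot(e[0]-.502,e[1]-.031))
E
```

```text
[0.54099888 0.02057726 0.1293    ] -14.963014592806763 0.04036763409588668
```

>>> send_rows --targets "0 0 0 3 75; 0 0 0 6 75; 0 0 0 9 75; 0 0 0 12 75; 0 0 0 15 75; 0 0 0 18 75; 0 0 0 21 75"

```text
time: 9.52
ee_pos: [0.5013, 0.0308, 0.0902]
tcp_rot: [-180.0, 0.0, -97.9]
wrist_force: [0.4, 1.9, 0.2]
opening: 0.06
grasp_force: 0.7
```

```bash
python3 s.py
```

```text
9.525 [0.501 0.031 0.09 ] yaw -97.87 F [0.418 1.876 0.242] M [ 0.329 -0.069  0.058] q6 -78.6 Maxis 0.0566146108997845
```

>>> send_rows --targets "0 0 0 3 75; 0 0 0 6 75; 0 0 0 9 75"

```text
time: 9.9
ee_pos: [0.5014, 0.0308, 0.0902]
tcp_rot: [-180.0, 0.0, -106.9]
wrist_force: [-0.1, 1.4, -0.7]
opening: 0.0606
grasp_force: 0.7
```

```bash
python3 s.py
```

```text
9.9 [0.501 0.031 0.09 ] yaw -106.87 F [-0.085  1.367 -0.721] M [ 0.282 -0.073  0.116] q6 -69.6 Maxis 0.11508882943749846
```

>>> send_rows --targets "0 0 0 3 75; 0 0 0 6 75"

```text
time: 10.15
ee_pos: [0.5014, 0.0308, 0.0903]
tcp_rot: [-180.0, 0.0, -112.9]
wrist_force: [1.2, 2.3, 0.2]
opening: 0.0603
grasp_force: 0.6
```

```bash
python3 s.py
```

```text
10.15 [0.501 0.031 0.09 ] yaw -112.86 F [1.223 2.25  0.163] M [ 0.347 -0.144  0.067] q6 -63.6 Maxis 0.06579135484551958
```

>>> send_rows --targets "0 0 0 3 75; 0 0 0 6 75"

```text
time: 10.4
ee_pos: [0.5015, 0.0308, 0.0903]
tcp_rot: [-180.0, 0.0, -118.9]
wrist_force: [0.6, 1.6, 0.1]
opening: 0.0603
grasp_force: 0.6
```

```bash
python3 s.py
```

```text
10.4 [0.502 0.031 0.09 ] yaw -118.86 F [0.613 1.636 0.144] M [ 0.304 -0.176  0.099] q6 -57.6 Maxis 0.09868994370747737
```

>>> send_rows --targets "0 0 0 3 75; 0 0 0 6 75"

```text
time: 10.65
ee_pos: [0.5015, 0.0308, 0.0903]
tcp_rot: [-180.0, 0.0, -124.9]
wrist_force: [1.3, 0.6, 0.7]
opening: 0.0599
grasp_force: 0.6
```

```bash
python3 s.py
```

```text
10.65 [0.502 0.031 0.09 ] yaw -124.87 F [1.262 0.602 0.726] M [ 0.231 -0.187  0.053] q6 -51.6 Maxis 0.052619182003452086
```

>>> send_rows --targets "0 0 0 3 75; 0 0 0 6 75"

```text
time: 10.9
ee_pos: [0.5016, 0.0307, 0.0903]
tcp_rot: [-180.0, 0.1, -130.9]
wrist_force: [0.9, 1.3, 0.3]
opening: 0.0608
grasp_force: 0.6
```

```bash
python3 s.py
```

```text
10.9 [0.502 0.031 0.09 ] yaw -130.87 F [0.925 1.33  0.256] M [ 0.229 -0.3    0.067] q6 -45.6 Maxis 0.06682349260210875
```

>>> send_rows --targets "0 0 0 3 75; 0 0 0 6 75"

```text
time: 11.15
ee_pos: [0.5016, 0.0307, 0.0903]
tcp_rot: [-180.0, 0.1, -136.9]
wrist_force: [1.4, 1.0, 0.3]
opening: 0.06
grasp_force: 0.6
```

```bash
python3 s.py
```

```text
11.15 [0.502 0.031 0.09 ] yaw -136.87 F [1.419 0.983 0.337] M [ 0.19  -0.258  0.023] q6 -39.6 Maxis 0.022600041752892534
```

>>> send_rows --targets "0 0 0 3 75; 0 0 0 6 75"

```text
time: 11.4
ee_pos: [0.5016, 0.0307, 0.0903]
tcp_rot: [-180.0, 0.1, -142.9]
wrist_force: [1.0, 0.7, 1.0]
opening: 0.0599
grasp_force: 0.6
```

```bash
echo 'print("Mxy",np.hypot(M[0],M[1]),"Fxy",np.hypot(F[0],F[1]))'>>s.py; python3 s.py
```

```text
11.4 [0.502 0.031 0.09 ] yaw -142.87 F [1.029 0.669 1.017] M [ 0.167 -0.212 -0.012] q6 -33.6 Maxis -0.011808417658010507
Mxy 0.26980760896435374 Fxy 1.2274606625956577
```

>>> send_rows --targets "0 0 0 3 75; 0 0 0 6 75"

```text
time: 11.65
ee_pos: [0.5015, 0.0307, 0.0903]
tcp_rot: [-180.0, 0.0, -148.9]
wrist_force: [1.5, 0.6, -0.6]
opening: 0.0599
grasp_force: 0.6
```

```bash
python3 s.py
```

```text
11.65 [0.502 0.031 0.09 ] yaw -148.87 F [ 1.517  0.632 -0.552] M [ 0.148 -0.203  0.041] q6 -27.6 Maxis 0.041154672213700796
Mxy 0.25165521256174395 Fxy 1.6436571496959347
```

>>> send_rows --targets "0 0 0 3 75; 0 0 0 6 75"

```text
time: 11.9
ee_pos: [0.5015, 0.0306, 0.0903]
tcp_rot: [-180.0, 0.0, -154.9]
wrist_force: [0.5, 1.0, 0.8]
opening: 0.0602
grasp_force: 0.6
```

```bash
python3 s.py
```

```text
11.9 [0.501 0.031 0.09 ] yaw -154.88 F [0.452 0.98  0.826] M [ 0.141 -0.154  0.045] q6 -21.6 Maxis 0.0448210907648065
Mxy 0.2084343153632554 Fxy 1.0789744996075559
```

Both fingers now share the load, so the net force no longer shows the torque. I'll offset the tool by 2 mm so that one finger leads.

>>> send_rows --targets "1 0 0 1 75; 2 0 0 2 75; 2 0 0 4 75"

```text
time: 12.28
ee_pos: [0.4994, 0.0297, 0.0901]
tcp_rot: [-180.0, 0.0, -158.9]
wrist_force: [1.1, 0.4, 0.7]
opening: 0.0603
grasp_force: 0.8
```

```bash
python3 s.py
```

```text
12.275 [0.499 0.03  0.09 ] yaw -158.92 F [1.129 0.412 0.712] M [ 0.21  -0.331  0.011] q6 -17.7 Maxis 0.011614727545498736
Mxy 0.3923322273068126 Fxy 1.2016508100338756
```

>>> send_rows --targets "0 0 0 2 75; 0 0 0 4 75"

```text
time: 12.52
ee_pos: [0.4994, 0.0297, 0.0901]
tcp_rot: [-180.0, 0.0, -163.0]
wrist_force: [2.3, 1.4, 1.0]
opening: 0.0603
grasp_force: 0.9
```

```bash
python3 s.py
```

```text
12.525 [0.499 0.03  0.09 ] yaw -162.97 F [2.277 1.37  1.024] M [ 0.138 -0.342  0.062] q6 -13.6 Maxis 0.06147558981570093
Mxy 0.36872818167098725 Fxy 2.6574549436910555
```

>>> send_rows --targets "0 0 0 2 75; 0 0 0 4 75"

```text
time: 12.78
ee_pos: [0.4994, 0.0297, 0.09]
tcp_rot: [-180.0, 0.0, -167.0]
wrist_force: [1.5, 1.1, 0.1]
opening: 0.0605
grasp_force: 0.9
```

```bash
python3 s.py
```

```text
12.775 [0.499 0.03  0.09 ] yaw -166.98 F [1.547 1.096 0.095] M [ 0.223 -0.363  0.045] q6 -9.6 Maxis 0.04385718548482651
Mxy 0.42587381564860105 Fxy 1.8957899495382466
```

>>> send_rows --targets "0 0 0 2 75; 0 0 0 4 75"

```text
time: 13.02
ee_pos: [0.4994, 0.0297, 0.09]
tcp_rot: [180.0, 0.0, -171.0]
wrist_force: [2.8, 0.7, 0.4]
opening: 0.0603
grasp_force: 1.0
```

```bash
python3 s.py
```

```text
13.025 [0.499 0.03  0.09 ] yaw -170.98 F [2.769 0.695 0.402] M [ 0.182 -0.422  0.065] q6 -5.6 Maxis 0.06651605368386355
Mxy 0.4594134725028057 Fxy 2.854499420179138
```

>>> send_rows --targets "0 0 0 2 75; 0 0 0 4 75"

```text
time: 13.28
ee_pos: [0.4994, 0.0297, 0.09]
tcp_rot: [-180.0, 0.0, -175.0]
wrist_force: [1.6, 1.4, 1.2]
opening: 0.0604
grasp_force: 1.0
```

```bash
python3 s.py
```

```text
13.275 [0.499 0.03  0.09 ] yaw -174.98 F [1.629 1.354 1.192] M [ 0.167 -0.459  0.044] q6 -1.6 Maxis 0.04289274611413996
Mxy 0.48792133329261705 Fxy 2.1185190062701413
```

>>> send_rows --targets "0 0 0 2 75; 0 0 0 4 75"

```text
time: 13.52
ee_pos: [0.4994, 0.0297, 0.09]
tcp_rot: [-180.0, 0.0, -179.0]
wrist_force: [2.8, 1.1, 1.4]
opening: 0.0605
grasp_force: 1.1
```

```bash
python3 s.py
```

```text
13.525 [0.499 0.03  0.09 ] yaw -178.98 F [2.807 1.131 1.408] M [ 0.163 -0.504  0.067] q6 2.4 Maxis 0.06806294557235822
Mxy 0.5294903649065982 Fxy 3.026169761594686
```

>>> send_rows --targets "0 0 0 2 75; 0 0 0 4 75"

```text
time: 13.78
ee_pos: [0.4994, 0.0297, 0.09]
tcp_rot: [-180.0, 0.0, 177.0]
wrist_force: [3.1, 0.3, 0.8]
opening: 0.0603
grasp_force: 1.2
```

```bash
python3 s.py; python3 - <<'E'
import cv2
from h import *
im=camera("wrist")
cv2.imwrite("pics/a5.png",cv2.resize(im[160:340,180:460],(747,480)))
E
```

```text
13.775 [0.499 0.03  0.09 ] yaw 177.02 F [3.115 0.328 0.783] M [ 0.138 -0.62   0.056] q6 6.4 Maxis 0.05911028478168747
Mxy 0.6348502432123799 Fxy 3.1320055247921794
```

View pics/a5.png

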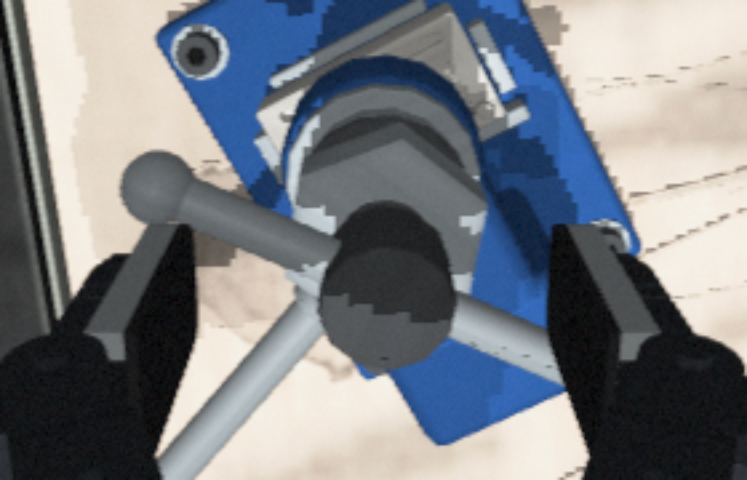

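The bar follows the finger; its ball is now at wrist px (239,230).

```bash
python3 - <<'E'
from h import *
e=wr(238.9,230.1,.1275);print(e,ang(e),np.hypot(e[0]-.502,e[1]-.031))
E
```

```text
[ 0.48018147 -0.00626979  0.1275    ] -120.34562177036673 0.04318663597191163
```

>>> send_rows --targets "0 0 0 2 75; 0 0 0 4 75"

```text
time: 14.08
ee_pos: [0.4994, 0.0297, 0.09]
tcp_rot: [-180.0, 0.0, 173.0]
wrist_force: [3.3, 1.6, 0.3]
opening: 0.06
grasp_force: 1.3
```

```bash
python3 s.py
```

```text
14.075 [0.499 0.03  0.09 ] yaw 173.02 F [3.262 1.614 0.318] M [ 0.052 -0.651  0.056] q6 10.4 Maxis 0.05627699650255926
Mxy 0.6533279146999447 Fxy 3.6396910982611472
```

>>> send_rows --targets "0 0 0 2 75; 0 0 0 4 75"

```text
time: 14.32
ee_pos: [0.4994, 0.0297, 0.09]
tcp_rot: [-180.0, 0.0, 169.0]
wrist_force: [2.9, -0.1, 0.9]
opening: 0.0603
grasp_force: 1.4
```

```bash
python3 s.py
```

```text
14.325 [0.499 0.03  0.09 ] yaw 169.02 F [ 2.87  -0.136  0.94 ] M [ 0.001 -0.765  0.102] q6 14.4 Maxis 0.10600144098841016
Mxy 0.764864250346936 Fxy 2.873703887567762
```

>>> send_rows --targets "0 0 0 3 75"

```text
time: 14.45
ee_pos: [0.4994, 0.0297, 0.09]
tcp_rot: [-180.0, 0.0, 166.0]
wrist_force: [2.6, 0.3, 0.3]
opening: 0.0603
grasp_force: 1.6
```

```bash
echo 'print("qd6",o["qd"][5], "grip",o["grasp_force"])'>>s.py; python3 s.py
```

```text
14.45 [0.499 0.03  0.09 ] yaw 166.0 F [2.633 0.298 0.294] M [-0.016 -0.646  0.119] q6 17.4 Maxis 0.12128437513524568
Mxy 0.6459893792182133 Fxy 2.6495692405358637
qd6 24.21937907193921 grip 1.5806268970482051
```

Both fingers are sharing again. I'll offset further so that a single finger carries all the load, which makes the moment Mxy, the cleaner signal, usable.

>>> send_rows --targets "2 0 0 -3.5 75; 4 0 0 -6.5 75; 4 0 0 -5.5 75; 4 0 0 -4.5 75"

```text
time: 14.95
ee_pos: [0.4957, 0.0307, 0.0901]
tcp_rot: [180.0, 0.0, 170.5]
wrist_force: [3.3, 1.3, 0.2]
opening: 0.0605
grasp_force: 1.8
```

```bash
python3 s.py
```

```text
14.95 [0.496 0.031 0.09 ] yaw 170.49 F [3.31  1.274 0.234] M [ 0.084 -0.863  0.172] q6 13.1 Maxis 0.16512074425950757
Mxy 0.8667914731960897 Fxy 3.5470709542512298
qd6 7.598420246888707 grip 1.7634370364248753
```

>>> send_rows --targets "0 0 0 1 75"

```text
time: 15.08
ee_pos: [0.4957, 0.0307, 0.09]
tcp_rot: [180.0, 0.0, 169.5]
wrist_force: [5.0, 0.4, 0.1]
opening: 0.0604
grasp_force: 1.9
```

```bash
python3 s.py
```

```text
15.075 [0.496 0.031 0.09 ] yaw 169.54 F [5.028 0.402 0.137] M [ 0.137 -0.912  0.127] q6 14.0 Maxis 0.12616459354669698
Mxy 0.9226133942898139 Fxy 5.044338006288888
qd6 7.548710688301957 grip 1.8516561482101679
```

>>> send_rows --targets "0 0 0 1 75; 0 0 0 2 75; 0 0 0 3 75"

```text
time: 15.45
ee_pos: [0.4956, 0.0307, 0.0901]
tcp_rot: [180.0, 0.0, 166.6]
wrist_force: [5.2, 1.5, 0.7]
opening: 0.0603
grasp_force: 2.1
```

```bash
python3 s.py
```

```text
15.45 [0.496 0.031 0.09 ] yaw 166.58 F [5.183 1.528 0.671] M [ 0.208 -1.082  0.072] q6 17.0 Maxis 0.06391788549065913
Mxy 1.1013384106606636 Fxy 5.403221398290533
qd6 7.92126853267304 grip 2.0618959050625563
```

>>> send_rows --targets "0 0 0 1 75; 0 0 0 2 75"

```text
time: 15.7
ee_pos: [0.4956, 0.0307, 0.0901]
tcp_rot: [180.0, 0.0, 164.6]
wrist_force: [5.1, 0.4, 0.7]
opening: 0.0604
grasp_force: 2.1
```

```bash
python3 s.py
```

```text
15.7 [0.496 0.031 0.09 ] yaw 164.58 F [5.064 0.426 0.699] M [ 0.137 -1.002  0.144] q6 19.0 Maxis 0.14258121210829652
Mxy 1.011344531366201 Fxy 5.081818091100665
qd6 8.009196337929916 grip 2.1469794446602464
```

>>> send_rows --targets "0 0 0 1 75; 0 0 0 2 75"

```text
time: 15.95
ee_pos: [0.4957, 0.0307, 0.0901]
tcp_rot: [180.0, 0.0, 162.6]
wrist_force: [5.5, 0.7, 0.1]
opening: 0.0602
grasp_force: 2.2
```

```bash
python3 s.py
```

```text
15.95 [0.496 0.031 0.09 ] yaw 162.58 F [5.469 0.739 0.138] M [ 0.177 -1.2    0.166] q6 21.0 Maxis 0.16316578575781981
Mxy 1.2134324122946525 Fxy 5.518496691670666
qd6 7.991520690666744 grip 2.245234390720725
```

Fxy is about 5.6 N at r≈36 mm, so T≈0.20 N m and the foot force is about 25–30 N. The bar has turned about 142°, which agrees. I'm stopping the screw here. Next I back off, rise, shut the fingers and go round to the nut lever, which should be near -62°.

```bash
cat >> h.py <<'E'
A=np.array([.502,.031])
def lev(lam,x=75,y=-19,z=.082):
    l=np.radians(lam);u=np.array([np.cos(l),np.sin(l)]);t=np.array([np.sin(l),-np.cos(l)])
    return np.r_[A+(x*u+y*t)/1000,z]
def orbit(p,yaw,l0,lams,**k):
    for l in lams: print(shift(np.array(p),yaw,lev(l,**k)),round(yaw-l,1))
E
python3 - <<'E'
from h import *
print(lev(-62,75,-40,.16)); print(shift(np.array([.4957,.0307,.09]),162.6,lev(-62,75,-40,.16)))
E
```

```text
[ 0.57252827 -0.01644221  0.16      ]
[-87.4, -22.0, -70.0]
```

>>> send_rows --targets "-2 0 0 -5 75; -4 0 0 -10 75; -4 0 -30 -10 75; -4 0 -60 -10 75; -4 0 -70 -20 255; -10 0 -70 -30 255; -20 -2 -70 -40 255; -30 -5 -70 -50 255; -40 -8 -70 -60 255; -50 -11 -70 -70 255; -60 -14 -70 -80 255; -70 -17 -70 -90 255; -80 -20 -70 -100 255; -87 -22 -70 -110 255; -87 -22 -70 -120 255; -87 -22 -70 -130 255; -87 -22 -70 -135 255; -87 -22 -70 -135 255"

```text
time: 18.2
ee_pos: [0.5711, -0.0163, 0.1595]
tcp_rot: [179.9, 0.1, -62.4]
wrist_force: [-0.6, -0.5, -0.3]
opening: 0.0003
grasp_force: 0.0
```

```bash
python3 s.py; python3 - <<'E'
import cv2
from h import *
im=camera("wrist");sc=camera("scene")
cv2.imwrite("pics/w6.png",np.hstack([im[60:400,160:560],cv2.resize(sc[150:320,200:400],(400,340))]))
E
```

```text
18.2 [ 0.571 -0.016  0.159] yaw -62.42 F [-0.612 -0.545 -0.279] M [ 0.008 -0.022 -0.016] q6 -119.2 Maxis -0.08220464000220157
Mxy 0.023073009127034493 Fxy 0.8192748707897296
qd6 2.717411762464111 grip 0.0
```

View pics/w6.png

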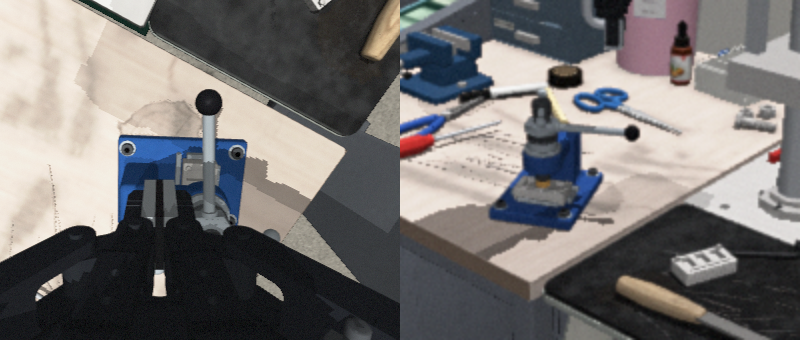

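The wrist view has the lever ball at px (368,162) and the shut tips' front edge at v≈240. The scene view has the ball at (316,216) and the fingertips' lower end near (308,172). I'll check these against each other.

```bash
python3 - <<'E'
import cv2
from h import *
np.set_printoptions(precision=4,suppress=True)
o=bot.get_obs();print("tcp in scene",proj("scene",o["ee_pos"]),"30mm up",proj("scene",np.array(o["ee_pos"])+[0,0,.03]))
for z in(.1,.104,.108):
    b=wr(368,162,z);print(z,b,ang(b),np.hypot(*(b[:2]-A)),proj("scene",b))
im=cv2.imread("pics/w6.png")[:, 400:]
g=im[0:80,170:280].max(2)<45;ys,xs=np.nonzero(g);print("dark lowest",ys.max()/2+150, xs[ys>ys.max()-3]/2+285)
E
```

```text
tcp in scene [307.3215 187.1813] 30mm up [307.4558 174.8616]
0.1 [ 0.5526 -0.0596  0.1   ] -60.82973612287638 0.10380119877111824 [316.0106 218.5595]
0.104 [ 0.5535 -0.06    0.104 ] -60.51245735397084 0.10452800095499308 [316.4031 216.8782]
0.108 [ 0.5543 -0.0603  0.108 ] -60.199569752497425 0.10525796412229015 [316.7963 215.1935]
dark lowest 189.5 [285.  285.5 286.  286.5 287.  287.5 288.  288.5 289.  289.5 290.  285.
 285.5 286.  286.5 287.  287.5 288.  288.5 289.  289.5 290.  285.  285.5
 286.  286.5 287.  287.5 288.  288.5 289.  289.5 290. ]
```

The tips stand about 30 mm above the reported TCP, as before, so I work with tip z ≈ TCP z + 0.03. The lever is at about -60.5° and its ball at z≈0.106. I'll descend beside the lever.

```bash
python3 - <<'E'
from h import *
p=[.572,-.0163,.16]
for y,z in((-40,.16),(-40,.066)): print(shift(np.array(p),-62.4,lev(-60.5,82,y,z)))
E
```

```text
[6.3, -2.6, -0.0]
[6.3, -2.6, 94.0]
```

>>> send_rows --targets "6 -3 0 -2 255; 6 -3 30 -2 255; 6 -3 50 -2 255; 6 -3 65 -2 255; 6 -3 75 -2 255; 6 -3 75 -2 255"

```text
time: 19.05
ee_pos: [0.5771, -0.0202, 0.0846]
tcp_rot: [180.0, 0.0, -60.4]
wrist_force: [0.1, 0.6, 1.6]
opening: -0.0
grasp_force: 0.0
```

```bash
python3 s.py;python3 - <<'E'
import cv2
from h import *
im=camera("wrist");cv2.imwrite("pics/w7.png",im);cv2.imwrite("pics/s7.png",camera("scene"))
o=bot.get_obs();print(proj("scene",o["ee_pos"]))
E
```

```text
19.05 [ 0.577 -0.02   0.085] yaw -60.37 F [0.072 0.585 1.62 ] M [-0.002  0.065 -0.018] q6 -121.6 Maxis 0.029992073468668803
Mxy 0.06539901344384001 Fxy 0.5889878130807522
qd6 -0.0618103504233798 grip 0.0
[309.98636162 216.21615822]
```

>>> send_rows --targets "0 0 8 0 255; 0 0 14 0 255; 0 0 19 0 255; 0 0 19 0 255"

```text
time: 19.65
ee_pos: [0.5771, -0.0202, 0.0654]
tcp_rot: [180.0, 0.0, -60.3]
wrist_force: [0.2, 0.0, -0.2]
opening: -0.0
grasp_force: 0.0
```

```bash
python3 s.py;python3 - <<'E'
import cv2
from h import *
im=camera("wrist");sc=camera("scene")
cv2.imwrite("pics/w8.png",np.hstack([im[60:400,160:560],cv2.resize(sc[170:255,250:350],(400,340))]))
E
```

```text
19.65 [ 0.577 -0.02   0.065] yaw -60.35 F [ 0.21   0.024 -0.181] M [-0.02  -0.018 -0.021] q6 -121.7 Maxis -0.008264697286238992
Mxy 0.026364674408393296 Fxy 0.21149159491767464
qd6 0.013334937475071598 grip 0.0
```

View pics/w8.png

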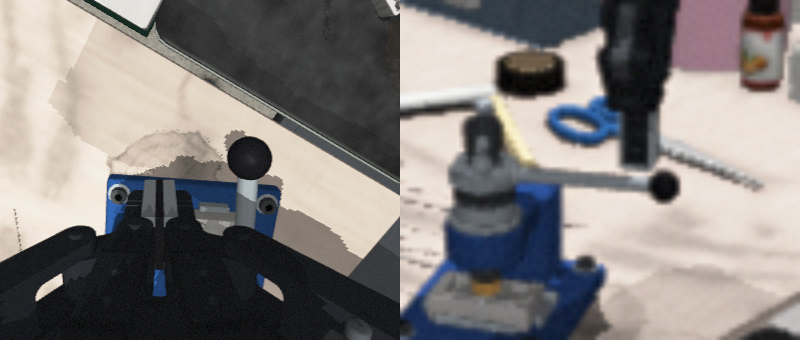

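```bash
python3 - <<'E'
from h import *
for z in(.08,.085,.09,.095,.1,.105): print(z,proj("scene",[.577,-.0202,z]),"rod",proj("scene",lev(-60.5,82,0,z)))
p=[.577,-.0202,.0655]
orbit(p,-60.4,0,[-60.5,-62,-64],x=82,y=-19,z=.0655)
E
```

```text
0.08 [309.77090821 218.48143402] rod [306.56471114 225.5402056 ]
0.085 [309.79647702 216.55144189] rod [306.58573354 223.56045145]
0.09 [309.82212885 214.61518371] rod [306.60682638 221.57406431]
0.095 [309.84786409 212.67262892] rod [306.62799001 219.58101079]
0.1 [309.87368316 210.72374675] rod [306.64922478 217.58125727]
0.105 [309.89958647 208.76850624] rod [306.67053106 215.5747699 ]
[0.5, 21.1, -0.0] 0.1
[0.9, 23.2, -0.0] 1.6
[1.5, 26.1, -0.0] 3.6
```

```bash
python3 - <<'E'
from h import *
p=[.577,-.0202,.0655]
orbit(p,-60.4,0,np.arange(-60.5,-180,-8),x=82,y=-19,z=.0605)
E
```

```text
[0.5, 21.1, 5.0] 0.1
[2.3, 32.7, 5.0] 8.1
[2.5, 44.4, 5.0] 16.1
[1.0, 56.1, 5.0] 24.1
[-2.0, 67.4, 5.0] 32.1
[-6.6, 78.2, 5.0] 40.1
[-12.7, 88.3, 5.0] 48.1
[-20.1, 97.4, 5.0] 56.1
[-28.7, 105.4, 5.0] 64.1
[-38.3, 112.1, 5.0] 72.1
[-48.7, 117.4, 5.0] 80.1
[-59.9, 121.2, 5.0] 88.1
[-71.4, 123.5, 5.0] 96.1
[-83.1, 124.1, 5.0] 104.1
[-94.8, 123.0, 5.0] 112.1
```

>>> send_rows --targets "0 0 5 0 255; 0 11 5 0 255; 1 21 5 0 255; 2 33 5 8 255; 2 44 5 16 255; 1 56 5 24 255; -2 67 5 32 255; -7 78 5 40 255"

```text
time: 20.75
ee_pos: [0.5055, -0.0533, 0.0613]
tcp_rot: [-180.0, -0.0, -100.6]
wrist_force: [0.8, 0.0, -0.1]
opening: 0.0003
grasp_force: 0.2
```

```bash
python3 s.py;python3 - <<'E'
import cv2
from h import *
im=camera("wrist")
g=(im.max(2)<40).astype(np.uint8);g[250:]=0
n,l,s,c=cv2.connectedComponentsWithStats(g)
for i in range(1,n):
    if 200<s[i,4]<4000: print(s[i],c[i], (lambda b:(ang(b),np.hypot(*(b[:2]-A))))(wr(*c[i],.1045)))
E
```

```text
20.75 [ 0.505 -0.053  0.061] yaw -100.64 F [ 0.757  0.05  -0.086] M [ 0.02  -0.044 -0.007] q6 -85.4 Maxis 0.0568271758029838
Mxy 0.0488030415195738 Fxy 0.7585999741683653
qd6 61.57208765702742 grip 0.24372906424105167
[400   0  41  29 217] [418.79262673  19.58525346] (np.float64(-106.75515254098596), np.float64(0.18343723077219673))
[475  85  15  34 261] [483.27203065 101.77394636] (np.float64(-117.34036115887059), np.float64(0.16080071309267935))
[ 339  200   44   44 1503] [360.72987359 221.59481038] (np.float64(-101.14091007062005), np.float64(0.10589930845212646))
```

The lever follows at -101°, r=106 mm. On with the orbit.

```bash
python3 - <<'E'
from h import *
print(lev(-100.5,82,-19,.0605))
orbit(lev(-100.5,82,-19,.0605),-100.5,0,np.arange(-108.5,-262,-8),x=82,y=-19,z=.0605)
E
```

```text
[ 0.50573853 -0.05308938  0.0605    ]
[1.8, 11.6, -0.0] 8.0
[2.1, 23.3, -0.0] 16.0
[0.6, 35.0, -0.0] 24.0
[-2.4, 46.3, -0.0] 32.0
[-7.0, 57.2, -0.0] 40.0
[-13.0, 67.2, -0.0] 48.0
[-20.4, 76.4, -0.0] 56.0
[-29.0, 84.4, -0.0] 64.0
[-38.6, 91.1, -0.0] 72.0
[-49.0, 96.5, -0.0] 80.0
[-60.1, 100.3, -0.0] 88.0
[-71.7, 102.5, -0.0] 96.0
[-83.4, 103.2, -0.0] 104.0
[-95.1, 102.1, -0.0] 112.0
[-106.5, 99.5, -0.0] 120.0
[-117.5, 95.3, -0.0] 128.0
[-127.8, 89.6, -0.0] 136.0
[-137.2, 82.6, -0.0] 144.0
[-145.5, 74.3, -0.0] 152.0
[-152.6, 64.9, -0.0] 160.0
```

>>> send_rows --targets "2 12 0 8 255; 2 23 0 16 255; 1 35 0 24 255; -2 46 0 32 255; -7 57 0 40 255; -13 67 0 48 255; -20 76 0 56 255; -29 84 0 64 255; -39 91 0 72 255"

```text
time: 21.92
ee_pos: [0.4233, 0.002, 0.0612]
tcp_rot: [-180.0, 0.0, -172.5]
wrist_force: [0.8, -0.5, 0.3]
opening: 0.0002
grasp_force: 0.2
```

```bash
cat > b.py <<'E'
import cv2
from h import *
im=camera("wrist")
g=(im.max(2)<40).astype(np.uint8);g[250:]=0
n,l,s,c=cv2.connectedComponentsWithStats(g)
for i in range(1,n):
    b=wr(*c[i],.1035)
    if 200<s[i,4]<4000 and abs(np.hypot(*(b[:2]-A))-.105)<.012: print("ball",s[i],ang(b),np.hypot(*(b[:2]-A)))
E
python3 s.py; python3 b.py
```

```text
21.925 [0.423 0.002 0.061] yaw -172.5 F [ 0.831 -0.545  0.296] M [-0.057 -0.077 -0.014] q6 -7.2 Maxis 0.05336628511541344
Mxy 0.09548003948088005 Fxy 0.9942886378012914
qd6 75.39039292832787 grip 0.2265683887526393
ball [ 338  196   44   44 1492] -171.66930795590886 0.10715005114133952
```

>>> send_rows --targets "1.8 11.6 0 8 255; 2.1 23.3 0 16 255"

```text
time: 22.22
ee_pos: [0.4183, 0.0247, 0.0612]
tcp_rot: [-180.0, 0.0, 171.6]
wrist_force: [-0.2, -0.8, -0.2]
opening: -0.0
grasp_force: 0.2
```

```bash
python3 s.py
```

```text
22.225 [0.418 0.025 0.061] yaw 171.62 F [-0.153 -0.771 -0.16 ] M [-0.076 -0.066  0.029] q6 11.8 Maxis 0.09286026514018243
Mxy 0.10053418943683479 Fxy 0.7859867466015501
qd6 76.25498938678408 grip 0.23040649015456438
```

>>> send_rows --targets "1.8 11.6 0 8 255; 2.1 23.3 0 16 255"

```text
time: 22.48
ee_pos: [0.4197, 0.0481, 0.0611]
tcp_rot: [180.0, 0.0, 155.6]
wrist_force: [-0.7, -1.7, -1.3]
opening: 0.0004
grasp_force: 0.2
```

```bash
python3 s.py
```

```text
22.475 [0.42  0.048 0.061] yaw 155.63 F [-0.722 -1.696 -1.264] M [-0.093 -0.015 -0.025] q6 30.9 Maxis 0.12700382170547875
Mxy 0.0945326840481391 Fxy 1.8429274377605465
qd6 75.71684304003972 grip 0.2401144802570343
```

>>> send_rows --targets "1.8 11.6 0 8 255; 2.1 23.3 0 16 255"

```text
time: 22.72
ee_pos: [0.4275, 0.0703, 0.0611]
tcp_rot: [180.0, 0.0, 139.6]
wrist_force: [0.0, -0.9, 1.0]
opening: 0.0001
grasp_force: 0.2
```

```bash
python3 s.py
```

```text
22.725 [0.428 0.07  0.061] yaw 139.64 F [ 0.029 -0.921  0.979] M [-0.131 -0.009 -0.015] q6 49.7 Maxis 0.05215817603388769
Mxy 0.13097252627412134 Fxy 0.9211909161668347
qd6 74.06557974671385 grip 0.2401015441864729
```

>>> send_rows --targets "1.8 11.6 0 8 255; 2.1 23.3 0 16 255"

```text
time: 22.98
ee_pos: [0.4411, 0.0893, 0.0611]
tcp_rot: [180.0, 0.0, 123.6]
wrist_force: [-0.3, -1.1, -0.5]
opening: -0.0002
grasp_force: 0.2
```

```bash
python3 s.py
```

```text
22.975 [0.441 0.089 0.061] yaw 123.64 F [-0.322 -1.135 -0.519] M [-0.107  0.053 -0.018] q6 67.8 Maxis 0.07012923034900148
Mxy 0.11943522008766222 Fxy 1.1795894991629077
qd6 71.27544770207626 grip 0.24562451988458633
```

>>> send_rows --targets "1.8 11.6 0 8 255; 2.1 23.3 0 16 255"

```text
time: 23.22
ee_pos: [0.4594, 0.104, 0.0611]
tcp_rot: [180.0, 0.0, 107.6]
wrist_force: [0.1, -0.7, 0.3]
opening: -0.0002
grasp_force: 0.2
```

```bash
python3 s.py
```

```text
23.225 [0.459 0.104 0.061] yaw 107.65 F [ 0.096 -0.736  0.294] M [-0.072  0.067 -0.007] q6 85.1 Maxis 0.01743810960584603
Mxy 0.09873711957206459 Fxy 0.7418091910576965
qd6 67.9850502033434 grip 0.24935505352914333
```

>>> send_rows --targets "1.8 11.6 0 8 255; 2.1 23.3 0 16 255"

```text
time: 23.48
ee_pos: [0.481, 0.1129, 0.0611]
tcp_rot: [180.0, 0.0, 91.6]
wrist_force: [-0.9, -0.4, 0.2]
opening: 0.0004
grasp_force: 0.3
```

```bash
python3 s.py;python3 b.py
```

```text
23.475 [0.481 0.113 0.061] yaw 91.65 F [-0.91  -0.395  0.187] M [-0.103  0.041 -0.017] q6 101.6 Maxis 0.06598872436303689
Mxy 0.11067109921994474 Fxy 0.9919638319057835
qd6 64.5789943742274 grip 0.2506167534738779
ball [ 337  195   44   43 1373] 92.92341228619328 0.10578304321161314
```

>>> send_rows --targets "1.8 11.6 0 8 255; 2.1 23.3 0 16 255"

```text
time: 23.78
ee_pos: [0.504, 0.1156, 0.061]
tcp_rot: [-180.0, 0.0, 75.7]
wrist_force: [-0.7, -0.6, 0.8]
opening: 0.0
grasp_force: 0.3
```

```bash
python3 s.py
```

```text
23.775 [0.504 0.116 0.061] yaw 75.74 F [-0.658 -0.649  0.791] M [-0.074  0.11  -0.069] q6 117.2 Maxis -0.014296615760134745
Mxy 0.1324029978300018 Fxy 0.9237574787614793
qd6 61.764879817817786 grip 0.2551820408552885
```

>>> send_rows --targets "1.8 11.6 0 8 255; 2.1 23.3 0 16 255"

```text
time: 24.02
ee_pos: [0.5272, 0.1118, 0.061]
tcp_rot: [-180.0, 0.0, 59.7]
wrist_force: [-0.9, 0.3, 0.1]
opening: -0.0
grasp_force: 0.2
```

```bash
python3 s.py
```

```text
24.025 [0.527 0.112 0.061] yaw 59.74 F [-0.931  0.31   0.143] M [ 0.007  0.09  -0.03 ] q6 132.2 Maxis 0.05325100720062499
Mxy 0.08991639618551202 Fxy 0.9816748001410219
qd6 59.3068229734402 grip 0.24561862461268902
```

>>> send_rows --targets "1.8 11.6 0 8 255; 2.1 23.3 0 16 255"

```text
time: 24.28
ee_pos: [0.5483, 0.1017, 0.061]
tcp_rot: [-180.0, 0.0, 43.7]
wrist_force: [-0.7, 0.2, 0.3]
opening: -0.0001
grasp_force: 0.2
```

```bash
python3 s.py
```

```text
24.275 [0.548 0.102 0.061] yaw 43.74 F [-0.656  0.179  0.289] M [0.018 0.128 0.027] q6 146.8 Maxis 0.08180409310482817
Mxy 0.12885488588329527 Fxy 0.6799387697250283
qd6 57.318224572903645 grip 0.24193388409912586
```

>>> send_rows --targets "1.3 8.7 0 6 255; 2.0 17.5 0 12 255"

```text
time: 24.52
ee_pos: [0.5617, 0.0904, 0.061]
tcp_rot: [-180.0, 0.0, 31.8]
wrist_force: [-1.2, 0.0, -0.7]
opening: 0.0001
grasp_force: 0.3
```

```bash
python3 s.py; python3 b.py
```

```text
24.525 [0.562 0.09  0.061] yaw 31.79 F [-1.153  0.024 -0.696] M [0.065 0.096 0.004] q6 157.3 Maxis 0.07400270030245601
Mxy 0.11640808903503268 Fxy 1.1528808655442522
qd6 42.164493698490794 grip 0.3011527843773365
ball [ 336  195   43   43 1420] 32.71537426034958 0.10450065339783601
```

>>> send_rows --targets "1.1 5.8 0 4 255"

```text
time: 24.7
ee_pos: [0.5655, 0.0863, 0.061]
tcp_rot: [-180.0, 0.0, 27.9]
wrist_force: [0.2, 0.8, 0.2]
opening: 0.0002
grasp_force: 0.3
```

```bash
python3 s.py
```

```text
24.7 [0.566 0.086 0.061] yaw 27.93 F [0.161 0.8   0.161] M [ 0.138  0.061 -0.018] q6 160.7 Maxis 0.024374204957779762
Mxy 0.15041608294750383 Fxy 0.8155644833508784
qd6 28.531654301877424 grip 0.3258150536566973
```

>>> send_rows --targets "1.1 5.8 0 4 255"

```text
time: 24.82
ee_pos: [0.5692, 0.0817, 0.061]
tcp_rot: [-180.0, 0.0, 23.9]
wrist_force: [-0.4, 1.1, -0.4]
opening: -0.0002
grasp_force: 0.4
```

```bash
python3 s.py
```

```text
24.825 [0.569 0.082 0.061] yaw 23.9 F [-0.36   1.058 -0.427] M [ 0.165  0.137 -0.004] q6 164.3 Maxis 0.08494205608586473
Mxy 0.2147248680149489 Fxy 1.117752077257453
qd6 27.77882474551358 grip 0.41364261880517006
```

>>> send_rows --targets "1.1 5.8 0 4 255"

```text
time: 24.95
ee_pos: [0.5724, 0.0768, 0.061]
tcp_rot: [-180.0, 0.0, 19.9]
wrist_force: [-0.9, 0.6, -0.7]
opening: -0.0002
grasp_force: 0.5
```

```bash
python3 s.py
```

```text
24.95 [0.572 0.077 0.061] yaw 19.9 F [-0.878  0.616 -0.702] M [0.193 0.102 0.076] q6 167.7 Maxis 0.15977242326167995
Mxy 0.21819683071302742 Fxy 1.0725323844612709
qd6 27.69540583252716 grip 0.498348455876112
```

>>> send_rows --targets "1.1 5.8 0 4 255; 1.8 11.6 0 8 255"

```text
time: 25.2
ee_pos: [0.578, 0.0666, 0.061]
tcp_rot: [-180.0, 0.0, 11.9]
wrist_force: [-0.3, 1.7, -0.4]
opening: 0.0004
grasp_force: 0.7
```

```bash
python3 s.py; python3 - <<'E'
from h import *
# fixed yaw 11.9: corner contact; orbit of tool point (x=71,y=-4.5 side) : finger corner stays on rod
o=bot.get_obs();p=np.array(o["ee_pos"]);yaw=o["tcp_rot"][2]
def pos(l): # corner in tool frame (-11,14.5); place at lever-frame (71,-4.5)
    c,s=np.cos(np.radians(yaw)),np.sin(np.radians(yaw))
    k=np.array([c*-11+s*14.5, s*-11-c*14.5])/1000
    return np.r_[lev(l,71,-4.5)[:2]-k,p[2]]
for d in range(0,25,3): print(d,shift(p,yaw,pos(yaw-d)))
E
```

```text
25.2 [0.578 0.067 0.061] yaw 11.91 F [-0.261  1.675 -0.369] M [0.321 0.129 0.02 ] q6 174.6 Maxis 0.1564657329756754
Mxy 0.34640812476911803 Fxy 1.6950249824429209
qd6 27.457527797926247 grip 0.7233592495322227
0 [0.3, 0.2, -0.0]
3 [0.4, 3.9, -0.0]
6 [0.4, 7.6, -0.0]
9 [0.1, 11.3, -0.0]
12 [-0.3, 15.0, -0.0]
15 [-1.0, 18.7, -0.0]
18 [-1.8, 22.3, -0.0]
21 [-2.8, 25.9, -0.0]
24 [-4.0, 29.4, -0.0]
```

>>> send_rows --targets "0 3.7 0 0 255; 0 7.4 0 0 255; 0 11.1 0 0 255"

```text
time: 25.58
ee_pos: [0.5804, 0.0558, 0.061]
tcp_rot: [-180.0, 0.0, 11.8]
wrist_force: [-1.5, 2.0, -0.2]
opening: -0.0002
grasp_force: 1.2
```

```bash
python3 s.py
```

```text
25.575 [0.58  0.056 0.061] yaw 11.79 F [-1.487  2.033 -0.182] M [ 0.493  0.218 -0.057] q6 173.7 Maxis 0.13938458271953463
Mxy 0.5393954988480364 Fxy 2.519215869241496
qd6 -2.254667656108512 grip 1.190890297293663
```

```bash
python3 b.py
```

```text
ball [ 343  196   43   43 1369] 5.153597570943463 0.10453854393338659
```

>>> send_rows --targets "0 3.7 0 0 255; 0 7.4 0 0 255; 0 11.1 0 0 255"

```text
time: 26.0
ee_pos: [0.5827, 0.0449, 0.061]
tcp_rot: [-180.0, 0.0, 11.7]
wrist_force: [-2.0, 3.4, -0.0]
opening: 0.0004
grasp_force: 1.6
```

```bash
python3 s.py; python3 b.py
```

```text
26.0 [0.583 0.045 0.061] yaw 11.67 F [-1.962  3.39  -0.018] M [ 0.673  0.374 -0.017] q6 172.7 Maxis 0.28378532792786115
Mxy 0.7699417387776282 Fxy 3.9170800959317154
qd6 -2.786439701198054 grip 1.6119275987148285
ball [ 351  203   42   42 1346] -2.8592702012790263 0.10466994544212002
```

The seat force is building, but the wrist is near the end of its range. I'll back off, turn the tool by a half turn and push again with the other finger's back.

```bash
python3 - <<'E'
from h import *
p=np.array([.5827,.0449,.061])
for y,z in((-45,.135),(-45,.061),(-20,.061)): print(lev(-3,80,y,z),shift(p,11.9,lev(-3,80,y,z)))
E
```

```text
[0.58424548 0.07175145 0.135     ] [7.0, -26.0, -74.0]
[0.58424548 0.07175145 0.061     ] [7.0, -26.0, -0.0]
[0.58293708 0.04678571 0.061     ] [0.6, -1.8, -0.0]
```

>>> send_rows --targets "3 -13 0 0 255; 7 -26 0 0 255; 7 -26 -40 0 255; 7 -26 -74 -10 255; 7 -26 -74 -20 255; 7 -26 -74 -30 255; 7 -26 -74 -40 255; 7 -26 -74 -50 255; 7 -26 -74 -60 255; 7 -26 -74 -70 255; 7 -26 -74 -80 255; 7 -26 -74 -90 255; 7 -26 -74 -100 255; 7 -26 -74 -110 255; 7 -26 -74 -120 255; 7 -26 -74 -130 255; 7 -26 -74 -140 255; 7 -26 -74 -150 255; 7 -26 -74 -160 255; 7 -26 -74 -165 255"

```text
time: 28.55
ee_pos: [0.5846, 0.0729, 0.1349]
tcp_rot: [-180.0, 0.0, 176.9]
wrist_force: [0.2, 0.1, 0.8]
opening: 0.0002
grasp_force: 0.0
```

```bash
python3 s.py; python3 - <<'E'
from h import *
p=lev(-3,80,-45,.135);yaw=176.9
for l,y in((-3,-20),(-7,-19),(-11,-19),(-15,-19)): print(shift(p,yaw,lev(l,80,y,.061)),l)
p=lev(-3,80,-19,.061)
for l in(-6,-9,-12): print(shift(p,177,lev(l,80,-19,.061)),l)
E
```

```text
28.55 [0.585 0.073 0.135] yaw 176.94 F [0.219 0.118 0.838] M [-0.004  0.017 -0.006] q6 10.2 Maxis -0.005400107469523922
Mxy 0.017862847769479606 Fxy 0.24826316100181126
qd6 -37.78124416411758 grip 0.0
[-0.0, -25.0, 74.0] -3
[-1.2, -31.6, 74.0] -7
[-1.9, -37.3, 74.0] -11
[-2.3, -43.0, 74.0] -15
[-0.9, -4.2, -0.0] -6
[-1.5, -8.5, -0.0] -9
[-2.0, -12.7, -0.0] -12
```

>>> send_rows --targets "0 0 30 0 255; 0 0 55 0 255; 0 0 70 0 255; 0 0 74 0 255; 0 -10 74 0 255; 0 -20 74 0 255; 0 -25 74 0 255; 0 -28 74 2 255; -1 -32 74 4 255; -1 -35 74 6 255"

```text
time: 29.8
ee_pos: [0.5836, 0.0371, 0.0612]
tcp_rot: [180.0, 0.0, 170.5]
wrist_force: [0.6, 3.6, 1.2]
opening: -0.0006
grasp_force: 1.9
```

```bash
sed -i 's/-A))-.105)<.012/-A))-.105)<.03/' b.py; python3 s.py
```

```text
29.8 [0.584 0.037 0.061] yaw 170.53 F [0.601 3.638 1.151] M [ 0.684 -0.148  0.008] q6 13.1 Maxis 0.30087417017878504
Mxy 0.6999581387472419 Fxy 3.687573981129855
qd6 13.483827958382083 grip 1.870962716639042
```

>>> send_rows --targets "-0.9 -4.2 0 3 255; -1.5 -8.5 0 6 255"

```text
time: 30.05
ee_pos: [0.5837, 0.0286, 0.0612]
tcp_rot: [180.0, 0.0, 164.5]
wrist_force: [0.6, 4.0, 0.9]
opening: 0.0
grasp_force: 2.1
```

```bash
python3 s.py
```

```text
30.05 [0.584 0.029 0.061] yaw 164.51 F [0.618 3.987 0.89 ] M [ 0.818 -0.051  0.035] q6 18.3 Maxis 0.3623777713681927
Mxy 0.8199887613014901 Fxy 4.034884675046427
qd6 20.468297704597056 grip 2.10657499730587
```

>>> send_rows --targets "-0.9 -4.2 0 3 255; -1.5 -8.5 0 6 255"

```text
time: 30.3
ee_pos: [0.583, 0.0201, 0.0611]
tcp_rot: [179.9, 0.0, 158.5]
wrist_force: [0.4, 4.7, 0.5]
opening: 0.0001
grasp_force: 2.3
```

```bash
python3 s.py
```

```text
30.3 [0.583 0.02  0.061] yaw 158.51 F [0.44  4.717 0.471] M [ 0.904 -0.158 -0.041] q6 23.4 Maxis 0.3460469910547599
Mxy 0.9179733326370118 Fxy 4.737352546303553
qd6 20.466260355786083 grip 2.3157767951488495
```

```bash
cat > c.py <<'E'
import cv2
from h import *
print("ball if aligned",proj("scene",lev(bot.get_obs()["tcp_rot"][2]-180,105,0,.1)))
for n in("scene","wrist"):
    im=camera(n);g=(im.max(2)<60).astype(np.uint8)
    if n=="scene":
        y,x=190,260;s=g[y:y+60,x:x+80]
        for l in range(-45,20,5):
            u,v=proj("scene",lev(l,105,0,.1)).round().astype(int);print(l,u,v,im[v-2:v+3,u-2:u+3].max(2).mean().round(0),end=" | ")
    else:
        g[280:]=0;k,l,s,c=cv2.connectedComponentsWithStats(g)
        for i in range(1,k):
            if 300<s[i,4]<6000:
                b=wr(*c[i],.1);print("\nwrist",s[i],ang(b),np.hypot(*(b[:2]-A)))
E
python3 c.py
```

```text
ball if aligned [312.03512266 206.50675767]
-45 317 213 234.0 | -40 317 212 228.0 | -35 316 210 198.0 | -30 315 209 169.0 | -25 313 207 75.0 | -20 311 206 21.0 | -15 309 205 51.0 | -10 307 204 110.0 | -5 305 203 125.0 | 0 302 202 50.0 | 5 299 201 26.0 | 10 296 200 62.0 | 15 293 199 107.0 | 
wrist [  62    0  153  280 1353] -92.66087229156346 0.060317152853108964

wrist [ 216   23   82   86 5164] -144.7023813703611 0.008995235547828414

wrist [108 148  33  34 316] -84.86365457009035 0.07166121859837064

wrist [ 112  173   64   61 1140] -69.35048245514245 0.07513149611249595

wrist [145 233  36  25 397] -58.46797328824432 0.08605235430566018

wrist [315 240   9  40 325] -9.035755974695311 0.0786905113151451

wrist [156 247  54  33 502] -48.57573950189943 0.09215362119465194

wrist [283 250  26  30 470] -17.39459219908191 0.0797605669078028

wrist [329 250  26  30 465] -2.021658592046423 0.08431462236047484
```

The scene view puts the ball at -20°, so the lever follows. Before going further I'll test whether the felt force depends on turning speed.

>>> send_rows --targets "0 -0.7 0 0.5 255; 0 -1.4 0 1 255"

```text
time: 30.65
ee_pos: [0.5825, 0.0184, 0.0611]
tcp_rot: [180.0, 0.0, 157.7]
wrist_force: [2.9, 2.6, 0.1]
opening: 0.0004
grasp_force: 1.5
```

```bash
python3 s.py
```

```text
30.65 [0.583 0.018 0.061] yaw 157.65 F [2.865 2.603 0.119] M [ 0.412 -0.595 -0.004] q6 24.2 Maxis 0.24140131335918064
Mxy 0.7238940701820402 Fxy 3.8711290796099633
qd6 3.622070817607006 grip 1.4757832512259483
```

>>> send_rows --targets "-1.1 -5.7 0 4 255"

```text
time: 30.78
ee_pos: [0.5816, 0.0133, 0.0611]
tcp_rot: [179.9, 0.0, 153.6]
wrist_force: [3.3, 4.2, -0.3]
opening: -0.0001
grasp_force: 2.6
```

```bash
python3 s.py
```

```text
30.775 [0.582 0.013 0.061] yaw 153.62 F [ 3.286  4.16  -0.332] M [ 0.925 -0.612  0.002] q6 27.7 Maxis 0.39106047248550424
Mxy 1.1089398548202554 Fxy 5.301497664104443
qd6 28.625332574394374 grip 2.5589950382709503
```

>>> send_rows --targets "-0.9 -4.2 0 3 255; -1.5 -8.5 0 6 255"

```text
time: 31.02
ee_pos: [0.5792, 0.0049, 0.0611]
tcp_rot: [179.9, 0.0, 147.6]
wrist_force: [3.3, 4.9, 0.4]
opening: 0.0002
grasp_force: 2.6
```

```bash
python3 s.py
```

```text
31.025 [0.579 0.005 0.061] yaw 147.59 F [3.255 4.864 0.429] M [ 0.925 -0.751 -0.006] q6 32.9 Maxis 0.4539983868188249
Mxy 1.1915274195111614 Fxy 5.85269134181573
qd6 20.59649741895085 grip 2.6188646256923676
```

>>> send_rows --targets "-0.9 -4.2 0 3 255; -1.5 -8.5 0 6 255"

```text
time: 31.28
ee_pos: [0.5759, -0.003, 0.0611]
tcp_rot: [179.9, 0.0, 141.6]
wrist_force: [3.9, 5.1, -0.3]
opening: 0.0002
grasp_force: 2.9
```

```bash
python3 s.py
```

```text
31.275 [ 0.576 -0.003  0.061] yaw 141.59 F [ 3.887  5.058 -0.268] M [ 1.013 -0.88  -0.005] q6 38.1 Maxis 0.5011476146931918
Mxy 1.3419280950538721 Fxy 6.378428757365744
qd6 20.74987809772285 grip 2.944663166999817
```

```bash
python3 - <<'E'
import cv2
from h import *
o=bot.get_obs();im=camera("wrist");m=camera_model("wrist");cv2.imwrite("pics/w9.png",im)
hsv=cv2.cvtColor(im,cv2.COLOR_BGR2HSV)
Rt=R.from_euler("xyz",o["tcp_rot"],degrees=True).as_matrix();T=np.array(m["T_tool_cam"])
def pw(p):
    q=T[:3,:3].T@(Rt.T@(np.array(p)-o["ee_pos"])-T[:3,3]);q=m["K"]@q;return q[:2]/q[2]
for t in range(0,360,6):
    px=[pw(lev(t,r,0,.1275)) for r in range(18,37,3)]
    ok=all(0<=u<640 and 0<=v<400 for u,v in px)
    s=[hsv[int(v),int(u)] for u,v in px if 0<=u<640 and 0<=v<400]
    print(t,ok,[f"{a[1]}/{a[2]}" for a in s])
E
```

```text
0 True ['18/131', '179/118', '193/87', '189/93', '166/112', '185/117', '171/118']
6 True ['20/100', '176/116', '179/118', '180/115', '178/119', '180/102', '168/111']
12 True ['18/152', '174/120', '183/117', '177/117', '180/116', '176/116', '184/115']
18 True ['17/118', '186/119', '187/120', '170/120', '182/116', '182/119', '168/120']
24 True ['17/120', '182/119', '181/120', '180/119', '182/116', '188/114', '184/118']
30 True ['21/120', '183/95', '178/96', '179/94', '179/118', '197/92', '185/117']
36 True ['24/95', '20/88', '132/89', '177/95', '174/95', '179/94', '185/95']
42 True ['18/130', '21/132', '20/129', '23/133', '18/130', '22/125', '18/128']
48 True ['19/157', '19/159', '18/156', '18/152', '16/147', '19/148', '18/145']
54 True ['18/140', '19/133', '23/120', '116/88', '177/118', '185/116', '175/118']
60 True ['20/152', '179/111', '18/154', '175/118', '172/120', '186/115', '182/181']
66 True ['18/153', '10/160', '40/115', '55/116', '182/118', '181/176', '176/161']
72 True ['38/127', '11/145', '182/118', '191/116', '195/115', '172/144', '22/237']
78 True ['141/96', '15/103', '13
[... 2205 characters left out ...]
4/88', '173/93', '126/73', '39/198', '34/228', '32/228', '30/228']
312 True ['17/117', '190/90', '170/90', '40/192', '39/188', '40/173', '31/228']
318 True ['24/94', '195/89', '174/91', '34/104', '36/204', '34/185', '38/159']
324 True ['19/105', '19/107', '19/109', '23/111', '17/107', '21/109', '23/113']
330 True ['21/108', '18/111', '23/113', '18/113', '18/113', '18/112', '19/108']
336 True ['19/106', '21/107', '16/96', '18/87', '180/92', '37/139', '39/214']
342 True ['16/96', '12/125', '189/93', '106/87', '188/91', '185/88', '31/225']
348 True ['13/79', '33/86', '17/117', '178/93', '177/95', '179/91', '172/92']
354 True ['18/145', '180/99', '170/66', '175/92', '178/93', '190/90', '177/92']
```

The bar still sits at about 44°/222°, so the screw has stayed where I left it. I'll tighten on.

>>> send_rows --targets "-0.9 -4.2 0 3 255; -1.5 -8.5 0 6 255; -2 -12.7 0 9 255"

```text
time: 31.7
ee_pos: [0.5697, -0.0141, 0.0611]
tcp_rot: [179.9, 0.0, 132.6]
wrist_force: [4.8, 6.0, -0.7]
opening: -0.0003
grasp_force: 3.1
```

```bash
python3 s.py
```

```text
31.7 [ 0.57  -0.014  0.061] yaw 132.63 F [ 4.825  6.027 -0.709] M [ 1.128 -0.902  0.008] q6 45.9 Maxis 0.6333466258504055
Mxy 1.4440377297811655 Fxy 7.720488476270924
qd6 20.987249097971482 grip 3.101321831345558
```

>>> send_rows --targets "-0.9 -4.2 0 3 255; -1.5 -8.5 0 6 255"

```text
time: 31.95
ee_pos: [0.5645, -0.021, 0.0611]
tcp_rot: [179.9, -0.0, 126.6]
wrist_force: [5.4, 4.8, -2.3]
opening: -0.0003
grasp_force: 3.3
```

```bash
python3 s.py
```

```text
31.95 [ 0.565 -0.021  0.061] yaw 126.63 F [ 5.354  4.757 -2.32 ] M [ 1.116 -1.185 -0.004] q6 51.2 Maxis 0.5716980983593586
Mxy 1.6274881300926698 Fxy 7.161471960980228
qd6 21.102116315609468 grip 3.301214799284935
```

>>> send_rows --targets "-0.9 -4.2 0 3 255; -1.5 -8.5 0 6 255; -2 -12.7 0 9 255"

```text
time: 32.33
ee_pos: [0.5557, -0.0301, 0.0611]
tcp_rot: [179.9, -0.0, 117.6]
wrist_force: [6.9, 5.4, -1.8]
opening: 0.0003
grasp_force: 3.7
```

```bash
python3 s.py
```

```text
32.325 [ 0.556 -0.03   0.061] yaw 117.63 F [ 6.894  5.42  -1.811] M [ 1.032 -1.341 -0.001] q6 59.2 Maxis 0.7120358747080779
Mxy 1.692134607449058 Fxy 8.76960600095961
qd6 21.314247369272373 grip 3.6570218950510025
```

The push is 8.8 N at about 80 mm, or about 9.4 N at 75 mm (T≈0.71 N m). That is firm, so I back off and lift clear.

>>> send_rows --targets "0 8 0 0 255; 0 20 0 0 255; 0 20 -30 0 255; 0 20 -70 0 255; 0 20 -110 0 255; 0 20 -130 0 255; 0 20 -130 0 255; 0 20 -130 0 255; 0 20 -130 0 255"

```text
time: 33.45
ee_pos: [0.5721, -0.0215, 0.1895]
tcp_rot: [-179.9, -0.1, 117.7]
wrist_force: [0.1, 0.8, -0.3]
opening: -0.0
grasp_force: 0.0
```

```bash
python3 s.py; python3 - <<'E'
from workcell import ticket
print(ticket.job_done())
E
```

```text
33.45 [ 0.572 -0.022  0.189] yaw 117.67 F [ 0.064  0.779 -0.271] M [-0.051 -0.025 -0.015] q6 60.2 Maxis 0.04246111610213213
Mxy 0.05690595360253348 Fxy 0.781267903425347
qd6 0.1455766062186335 grip 0.0
the job is handed in; nothing more can be done
None
```

The job is handed in at 33.5 s: by the felt forces the foot bears on the insert with roughly 20 N (25–30 N before the nut relieved it), and the jam nut is nipped up to about 9.4 N at 75 mm on its lever (roughly 55 N on the seat); these are estimates, and both the screw and especially the nut turned further for their force than the stated stiffness suggests.

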